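Hang the pail of turned bushes on the gated drain hanger

TASK

Raise the folded-down bail of the squat pail (the one with brass bushes in it) upright while the pail still stands on the bench, then carry the pail by its bail, upright, to the drain hanger and push the bail down past the hanger's spring gate until the gate snaps shut above it and the bail lies down on both prongs. Then pull it gently up against the shut gate to prove that the gate holds, let it down on the prongs again and let go, leaving it hanging still. Leave everything else on the bench where it stands.

Things in the scene. Friction and masses are not known exactly. Their poses are not given: they have to be found in the camera images.
- pail: Squat open steel pail, the one to hang: 75 high, 86 across the foot, 100 across the rim, with three brass bushes fixed inside; 0.3 to 0.7 kg. Origin: centre of its underside, z up. The two bail pivots lie on its y axis at y = +-56, 68 above its underside.
- bail (a joint): Angle of that pail's wire bail: 0 = upright, positive = folded towards the pail's own +x (starts at about 1.1 to 1.38, stops at +-1.4). The bail is a U of 6 mm wire, 112 wide, its straight top bar 95 from the pivot axis and parallel to the pail's y. Stiff pivots (0.04 N m): it stays where it is put.
- roller_mid (a point): Middle of the bail's wooden grip, a roller 14 in diameter and 50 long centred on the top bar and turning freely on the wire (so fingers that hold it can keep their attitude while the bail swings). Bare wire shows for 17 mm on either side of it. In the pail's frame it lies at x = 95 sin(bail), y = 0, z = 68 + 95 cos(bail); with the bail upright 163 above the pail's underside.
- hanger: Drain hanger, fixed to the bench: two grey posts 247 high on a base 125 x 110 x 12, with two upturned steel prongs side by side that point to its own -x (roughly at the robot). Origin: underside, 45 in front of the posts; z up. The bail's bare wire must lie across both prongs, parallel to the hanger's y, the roller between them, just behind the upturned tips.
- saddle (a point): Roller's middle when the bail lies on the prongs: hanger frame x = -55, y = 0, z = 198 (wire anywhere from x = -59 to -25). Prongs: 10 mm rod at y = +-40, axis at z = 190, running forward to x = -67, there turned up to z = 228, then flared outward (-x) to x = -80, z = 240 (top at 245). The tips must pass under the bail and over the pail's rim: come in from in front, along the hanger's +x, not from above.
- gate: Spring gate: two arms of 6 mm rod at hanger y = +-40 joined by a cross rod, hinged at its origin (hanger x = 20, z = 242). Shut, it slopes 12 degrees down and forward to the prong tips, closing both mouths. Pressed from above it swings down (to 0.6 rad), 6 N at its ends at first, 8 N where the wire slips past between ends and tips (0.2 rad open); then it springs shut. It cannot swing up.
- gate_end (a point): Midway between the free ends of the two gate arms (axis of the rod): shut at hanger x = -57, z = 226; lower when pushed open. Going in, the wire slips past when near hanger z = 217. The wire of a bail pulled up under the shut gate meets it at about hanger z = 221.
- tall_pail: Bystander: narrower, taller empty steel pail, 94 across, 118 high, 53 mm half width over its bail, which is fixed down at its own -x side and reaches 68 from the axis. Origin: centre of its underside. It and the squat pail may have changed places.
- bottle: Bystander: white plastic bottle, 66 across, 190 high. Origin: centre of its underside.
- stand: Bystander: dial indicator stand, block 60 x 60 x 50 with a post 14 across up to 250; at height 205 an arm and dial reach 101 to its own +x. Origin: centre of its underside.
- chuck: Bystander: three-jaw lathe chuck lying on its back, 160 across, 95 high. Origin: centre of its underside.
- gauge_box: Bystander: wooden gauge box 75 x 120 x 34. Origin: centre of its underside.
- spanner: Bystander: flat spanner 170 long lying on the bench. Origin on its underside.
- brush: Bystander: bench brush 180 long lying on the bench. Origin on its underside.
Mind the look-alikes: they are no part of the job. What is shaped like the pail but green or pink is not meant.

How it is judged:
By the outcome, as a careful person would: the job done as asked, in the order asked, and still so for the second after the job is handed in, with the robot touching nothing.
It also fails if it takes over 72 s, if anything falls off the work surface, if the arm or the gripper's body presses on something with over 40 N, if the wrist force passes 120 N, or if a joint passes its speed limit or range.

ROBOT

A 6-joint arm with a two-finger parallel gripper is mounted at the origin on the work surface. World frame = base frame: x ahead of the robot, y to its left, z up, the work surface at z = 0. Lengths are in m, angles in rad, forces in N, time in s.
With the tool pointing down it reaches from about 0.35 to 0.975 m from the base axis. Payload 4.9 kg.
Tool frame: the origin (TCP) lies midway between the tips of the shut fingers; the grasp point (between the pads) lies 19 mm behind it; z points along the fingers, y is the line along which they close (so a half turn about z gives the same grasp; the last joint's range is limited). The gripper opens to 85 mm and grips with 20 to 120 N. Pads are 22 mm wide; open, the fingers measure 114 mm over their backs; the gripper's body (76 mm by 85 mm) begins 54 mm behind the grasp point. The pads swing forward as they close: fully open they stand 13 mm farther back than shut.
Start: joints at [-1.237, 0.053, 1.613, -0, 1.476, -0.119], TCP at [0.273, -0.562, 0.231] pointing down, gripper open.
Joint ranges: [-3.01, 3.01], [-1.01, 2.22], [0.06, 2.58], [-1.02, 4.17], [0.09, 2.62], [-3.14, 3.14]. Speed limits (rad/s): [2.57, 2.57, 3.14, 3.14, 3.14, 3.14].

INTERFACE

Orientations are given as a rotation vector (axis times angle).
In Python, from station import ctrl, optics, job gives the robot as it stands.
- The arm moves only by the shell command python3 -m jog 'ROWS' [OPENING] [FORCE]. ROWS is JSON, a list of rows, each a list of 2 entries, a list of its own where there are three numbers: the shift along the tool's x, y, z in m, then the turn, a rotation vector about the tool's x, y, z in rad. A call has 1 to 5 rows; each row is the pose to reach, as a shift and turn from the pose commanded when the call began, along the tool's axes at that moment; what a row does not reach only later rows make up. A row lasts 1/10 s, in which the tool goes at most 50 mm and 8.59 degrees, less where a joint would pass 70% of its speed; a pose out of reach is approached as far as the arm can. A call with a gripper value outside its range is refused whole. OPENING is the opening, from 0 (shut) to 1 (fully open), set as the call begins (- or left out, the last holds). The fingers move at their own pace and stop on an object; FORCE is the grip in N (left out, the last holds). Time passes only in rows, so rows that repeat a pose let the fingers close. It gives the time, the measured TCP pose, the force, the opening and the grip force at its end, in the units of the state.
- ctrl.get_obs(): the state, without advancing time (a new reading comes with each control period).
- optics.get_image(name): name is "scene" or "top" or "wrist"; returns a dict with "image" (420x560x3 uint8, blue, green, red), "fx", "fy", "cx", "cy" (pixels), "rvec" (rotation vector, rad) and "tvec" (3), from world to camera coordinates, as OpenCV has them; the wrist camera has in their place "mount" (4x4, takes a point from camera to tool coordinates, whose origin is the TCP and whose axes are the flange's). Camera axes: x right, y down, z forward; pixel columns grow to the right and rows downward; lengths in m; the calibration is good to about 2 mm. A picture is of the moment at which its call begins: read the wrist's pose just before it. There is no depth.
- job.finish_job(): hands the job in; it is judged then, once.
The state is a dict: "t": time; "q": joint angles; "dq": joint speeds; "effort": joint torques, N m; "tool_pos": TCP position; "tool_rot": TCP orientation; "contact_force": force on the tool from outside, world axes, zero at the start; "wrist_torque": the same for the moment, N m; "opening": finger opening in m; "grip_force": force on a finger pad.
Only numpy, scipy, OpenCV 4.12 (cv2) and the standard library are available. Lean on these libraries where they do the work, as an engineer would, in place of code of your own. Each camera call takes 0.05 s, during which the arm holds its last target. There are 200 camera calls.

## Working session

There is one attempt and no reset: what is moved stays moved. The work goes in short steps, Python scripts to look and compute and a shell command to move; the robot and the scene stay as the last step left them, time stands still between calls to the robot, and variables do not carry over. Pictures are saved under pics/ and viewed, at most 10 in all, crops included, and the job is handed in when it is done.

```bash
ls; mkdir -p pics
python3 - <<'E'
from station import ctrl, optics
import cv2,numpy as np,pickle
o=ctrl.get_obs(); print({k:np.round(v,3) for k,v in o.items()})
for n in ["scene","top"]:
    d=optics.get_image(n); pickle.dump(d,open(f"{n}.pkl","wb"))
    cv2.imwrite(f"pics/{n}1.png",cv2.resize(d["image"],(800,600),interpolation=cv2.INTER_CUBIC))
    print(n,d["fx"],d["cx"],d["cy"],-cv2.Rodrigues(np.array(d["rvec"]))[0].T@np.array(d["tvec"]).ravel())
E
```

```text
pics
{'t': np.float64(0.0), 'q': array([-1.237,  0.053,  1.614, -0.   ,  1.476, -0.119]), 'dq': array([-0.001, -0.003, -0.001, -0.001,  0.001, -0.001]), 'effort': array([-1.0000e-03, -3.9368e+01, -3.7018e+01, -0.0000e+00,  7.0000e-03,
        0.0000e+00]), 'tool_pos': array([ 0.273, -0.561,  0.23 ]), 'tool_rot': array([-3.059, -0.705,  0.   ]), 'contact_force': array([0.258, 0.282, 0.597]), 'wrist_torque': array([-0.015, -0.034,  0.018]), 'grip_force': np.float64(0.0), 'opening': np.float64(0.085)}
scene 497.5139499888879 273.8396361317633 214.74255144970172 [ 0.93336964 -0.84124132  1.212299  ]
top 539.2623492268252 289.4549819581861 210.87983811639302 [ 0.28305359 -0.08926193  1.53943739]
```

View pics/scene1.png

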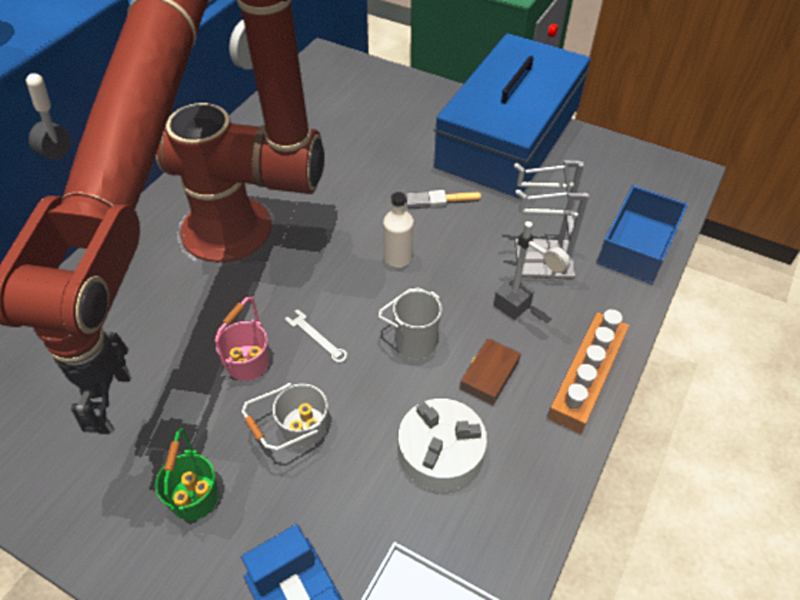

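View pics/top1.png

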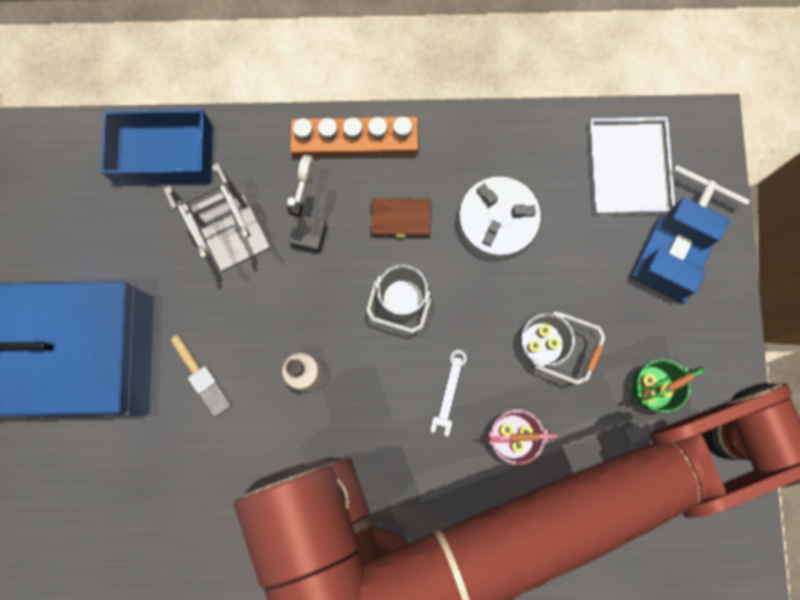

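The top view (800x600) shows the squat pail at about (547,342), its roller at (596,358), and the hanger near (215,225). In the scene view the pail is at (300,415) and the hanger at (550,220). I'll zoom in on all of these in one mosaic.

Run:
```python
import cv2,numpy as np,pickle
T=pickle.load(open("top.pkl","rb"))["image"];S=pickle.load(open("scene.pkl","rb"))["image"]
def c(im,u,v):
    p=cv2.resize(im[v:v+75,u:u+100],(400,300),interpolation=cv2.INTER_CUBIC)
    for i in range(0,100,20): cv2.putText(p,str(u+i),(i*4,8),0,.3,(0,255,255)); cv2.line(p,(i*4,8),(i*4,14),(0,255,255))
    for i in range(0,75,15): cv2.putText(p,str(v+i),(0,i*4+4),0,.3,(0,255,255))
    return p
cv2.imwrite("pics/m.png",np.vstack([np.hstack([c(T,105,113),c(S,335,108)]),np.hstack([c(T,343,205),c(S,155,258)])]))
```

```text
(no output)
```

View pics/m.png

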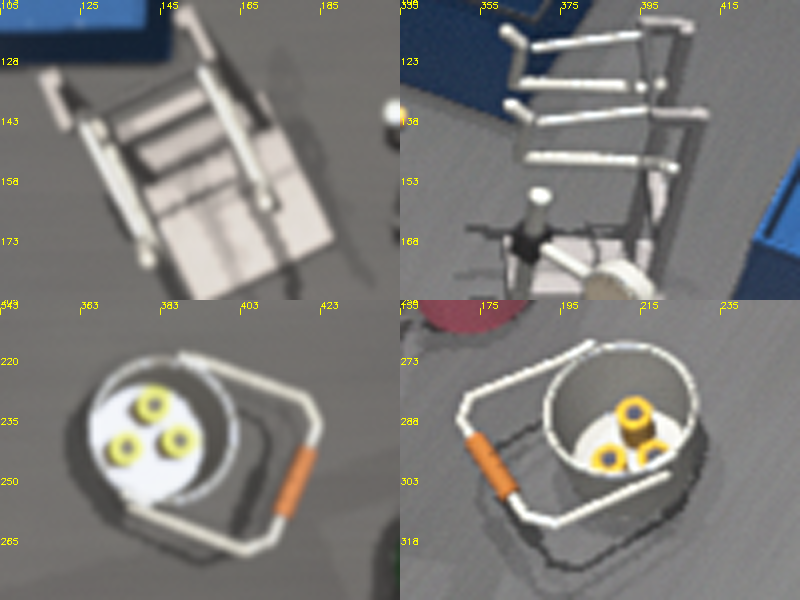

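```bash
cat > h.py <<'E'
import cv2,numpy as np,pickle
from scipy.optimize import least_squares
from scipy.spatial.transform import Rotation as R
def proj(d,P):
    K=np.array([[d["fx"],0,d["cx"]],[0,d["fy"],d["cy"]],[0,0,1.]])
    return cv2.projectPoints(np.array(P,float).reshape(-1,3),np.array(d["rvec"]),np.array(d["tvec"]),K,None)[0].reshape(-1,2)
def place(p,P):
    return R.from_euler('z',p[2]).apply(np.array(P,float).reshape(-1,3))+[p[0],p[1],0]
E
python3 - <<'E'
from h import *
T=pickle.load(open("top.pkl","rb"));S=pickle.load(open("scene.pkl","rb"))
tip=lambda s:[-.080,s*.04,.240]; cor=lambda s:[-.067,s*.04,.190]
def fh(p):
    return np.r_[(proj(T,place(p,[tip(1),tip(-1)]))-[[142,178.5],[171.25,164.25]]).ravel(),
     (proj(S,place(p,[tip(1),tip(-1),cor(1),cor(-1)]))-[[361.25,115.5],[362.5,134.25],[365,128.5],[366.25,147.5]]).ravel()]
r=least_squares(fh,[.6,.35,.5]);print("hanger",r.x,np.round(r.fun,1))
p=r.x;print("saddle",place(p,[-.055,0,.198]))
def fp(q):
    b=q[3]; rol=[.095*np.sin(b),0,.068+.095*np.cos(b)]
    return np.r_[(proj(T,place(q,[[0,0,.075],rol,[0,.056,.068],[0,-.056,.068]]))-[[383.75,237.5],[417,250.5],[388,219.25],[375.5,255.75]]).ravel(),
     (proj(S,place(q,[[0,0,.075],rol]))-[[210.25,285.5],[178.25,299.25]]).ravel()]
r=least_squares(fp,[.4,-.3,-1.9,1.2]);print("pail",r.x,np.round(r.fun,1))
q=r.x;print("roller",place(q,[.095*np.sin(q[3]),0,.068+.095*np.cos(q[3])]))
E
```

```text
hanger [0.68727701 0.26748944 0.45004752] [-1.1 -1.8 -1.  -1.8 -0.4  0.4 -0.4  0.3 -2.1  0.3 -1.9 -0.1]
saddle [[0.63775356 0.24356399 0.198     ]]
pail [ 0.45508724 -0.35078262 -1.98192582  1.28654426] [-1.  -0.6 -1.2 -1.6  1.5 -0.6 -0.4  0.4 -1.6 -1.  -1.   0.4]
roller [[ 0.41864449 -0.43437175  0.09464176]]
```

```bash
python3 -m jog '[[[0.04,-0.01,-0.006],[0,0,-0.145]],[[0.08,-0.02,-0.012],[0,0,-0.29]],[[0.12,-0.03,-0.018],[0,0,-0.435]],[[0.16,-0.04,-0.024],[0,0,-0.58]],[[0.187,-0.05,-0.03],[0,0,-0.725]]]' 0.4
python3 -m jog '[[[0,0,0],[0,0,-0.145]],[[0,0,0],[0,0,-0.29]],[[0,0,0],[0,0,-0.435]],[[0,0,0],[0,0,-0.58]],[[0,0,0],[0,0,-0.725]]]'
python3 -m jog '[[[0,0,0],[0,0,-0.145]],[[0,0,0],[0,0,-0.29]],[[0,0,0],[0,0,-0.435]],[[0,0,0],[0,0,-0.58]],[[0,0,0],[0,0,-0.725]]]'
python3 -m jog '[[[0,0,0],[0,0,-0.103]],[[0,0,0],[0,0,-0.103]],[[0,0,0],[0,0,-0.103]]]'
cat >> h.py <<'E'
def wproj(d,o,P):
    M=np.array(d["mount"]); W=np.eye(4); W[:3,:3]=R.from_rotvec(o["tool_rot"]).as_matrix(); W[:3,3]=o["tool_pos"]
    C=np.linalg.inv(W@M); c=np.array(P,float).reshape(-1,3)@C[:3,:3].T+C[:3,3]
    return np.c_[d["fx"]*c[:,0]/c[:,2]+d["cx"],d["fy"]*c[:,1]/c[:,2]+d["cy"]]
def snap(name):
    from station import ctrl,optics
    o=ctrl.get_obs(); d=optics.get_image("wrist"); pickle.dump((o,d),open(name+".pkl","wb"))
    cv2.imwrite(f"pics/{name}.png",cv2.resize(d["image"],(800,600),interpolation=cv2.INTER_CUBIC)); return o,d
E
python3 -c "
from h import *
o,d=snap('w1');print(o['tool_pos'],o['tool_rot'],o['q'],d['mount'])"
```

```text
t: 0.6
tool_pos: [0.4212, -0.4333, 0.2609]
tool_rot: [-2.605, -1.754, -0.001]
contact_force: [0.0, -0.3, 0.1]
opening: 0.0338
grip_force: 0.0
t: 1.1
tool_pos: [0.4196, -0.4349, 0.2606]
tool_rot: [-1.815, -2.563, -0.001]
contact_force: [0.3, -0.7, -0.1]
opening: 0.0344
grip_force: 0.0
t: 1.6
tool_pos: [0.4195, -0.435, 0.2606]
tool_rot: [-0.789, -3.04, -0.001]
contact_force: [0.2, 0.4, 0.1]
opening: 0.034
grip_force: 0.0
t: 1.9
tool_pos: [0.4196, -0.4351, 0.2609]
tool_rot: [-0.644, -3.074, -0.001]
contact_force: [-0.1, -0.3, -0.3]
opening: 0.0343
grip_force: 0.0
[ 0.41958377 -0.43507348  0.2608688 ] [-6.44001508e-01 -3.07432533e+00 -7.52619446e-04] [-9.26592209e-01 -1.10632122e-02  1.62845626e+00  4.45068766e-06
  1.52492121e+00 -2.08440562e+00] [[-1.25222573e-03 -9.48251123e-01 -3.17518882e-01  8.07822808e-02]
 [ 9.99999145e-01 -1.06789519e-03 -7.54575108e-04 -3.25694620e-04]
 [ 3.76449807e-04 -3.17519556e-01  9.48251649e-01 -1.42067859e-01]
 [ 0.00000000e+00  0.00000000e+00  0.00000000e+00  1.00000000e+00]]
```

View pics/w1.png

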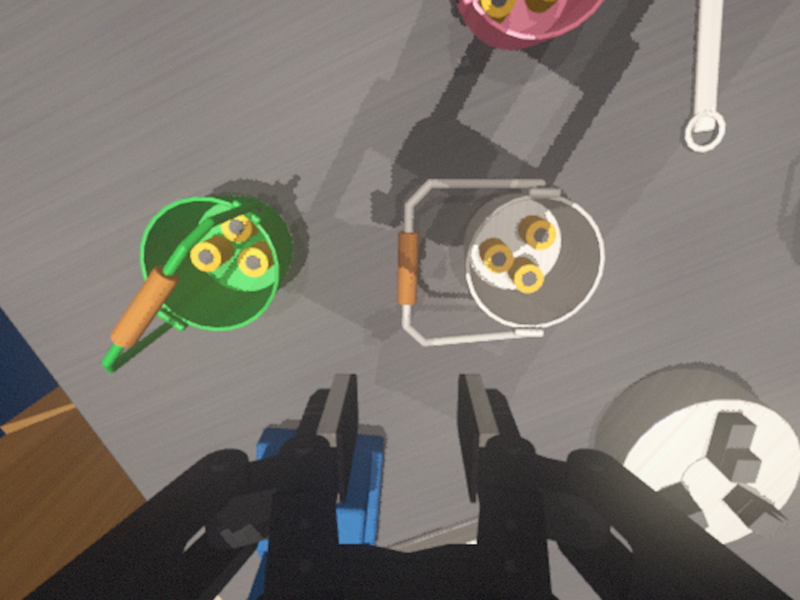

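The wrist view shows the roller middle at (408,268), the rim centre at (536,260), and the bail side wires running from (432,184) to (545,184) and from (425,342) to (540,332). I'll refine the pail pose from these.

Run:
```python
from h import *
T=pickle.load(open("top.pkl","rb"));S=pickle.load(open("scene.pkl","rb"));o,d=pickle.load(open("w1.pkl","rb"))
k=.7
def pts(q):
    b=q[3]; return place(q,[[0,0,.075],[.095*np.sin(b),0,.068+.095*np.cos(b)],[0,.056,.068],[0,-.056,.068]])
def fp(q):
    P=pts(q); 
    return np.r_[(wproj(d,o,P)-k*np.array([[536,260],[408,268],[545,188],[533,332]])).ravel()*[1,1,1,1,.3,1,.3,1],
     .5*(proj(S,P[:2])-[[210.25,285.5],[178.25,299.25]]).ravel(), .4*(proj(T,P[:2])-[[383.75,237.5],[417,250.5]]).ravel()]
r=least_squares(fp,[.455,-.35,-1.98,1.28]);q=r.x;print("pail",q,np.round(r.fun,1))
rol=pts(q)[1];print("roller",rol)
yx=R.from_rotvec(o["tool_rot"]);a=yx.as_matrix();print("tool y yaw",np.arctan2(a[1,1],a[0,1]), "want",q[2]+np.pi)
print("shift tool to roller, TCP 19+... :",yx.inv().apply(rol-o["tool_pos"]))
```

```text
pail [ 0.45740153 -0.3507859  -5.14301187 -1.31991473] [ 0.3  3.   0.2 -0.  -0.6 -3.3 -1.4  0.6 -0.4 -0.3 -0.4  0.5 -0.4 -0.6
 -0.6 -0.6]
roller [ 0.41898652 -0.4344104   0.09158452]
tool y yaw 1.1578130897379104 want -2.0014192129490533
shift tool to roller, TCP 19+... : [0.00070714 0.00030695 0.16928488]
```

```bash
python3 -m jog '[[[0,0,0.04],[0,0,0]],[[0,0,0.08],[0,0,0]],[[0,0,0.12],[0,0,0]],[[0.001,0,0.155],[0,0,0]],[[0.001,0,0.175],[0,0,0]]]'
python3 -m jog '[[[0,0,0.005],[0,0,0]],[[0,0,0.01],[0,0,0]],[[0,0,0.01],[0,0,0]]]'
python3 -m jog '[[[0,0,0],[0,0,0]],[[0,0,0],[0,0,0]],[[0,0,0],[0,0,0]],[[0,0,0],[0,0,0]],[[0,0,0],[0,0,0]]]' 0 25
python3 -m jog '[[[0,0,0],[0,0,0]],[[0,0,0],[0,0,0]],[[0,0,0],[0,0,0]]]'
```

```text
t: 2.45
tool_pos: [0.4173, -0.4329, 0.0823]
tool_rot: [-0.642, -3.071, -0.006]
contact_force: [-0.2, 0.3, 0.0]
opening: 0.0342
grip_force: 0.0
t: 2.75
tool_pos: [0.4192, -0.4354, 0.0772]
tool_rot: [0.641, 3.074, -0.001]
contact_force: [0.4, -0.3, -0.6]
opening: 0.0342
grip_force: 0.0
t: 3.25
tool_pos: [0.4193, -0.4356, 0.0771]
tool_rot: [0.641, 3.074, -0.003]
contact_force: [2.6, -1.9, 0.2]
opening: 0.0131
grip_force: 26.1
t: 3.55
tool_pos: [0.4188, -0.4353, 0.0766]
tool_rot: [0.641, 3.075, -0.002]
contact_force: [1.1, -2.4, 0.7]
opening: 0.0128
grip_force: 26.2
```

```bash
python3 -m jog '[[[0,0.0028,-0.009],[0,0,0]],[[0,0.0073,-0.019],[0,0,0]],[[0,0.012,-0.027],[0,0,0]],[[0,0.0175,-0.035],[0,0,0]],[[0,0.024,-0.042],[0,0,0]]]'
python3 -m jog '[[[0,0.007,-0.0065],[0,0,0]],[[0,0.0145,-0.0125],[0,0,0]],[[0,0.0225,-0.0175],[0,0,0]],[[0,0.031,-0.0215],[0,0,0]],[[0,0.04,-0.025],[0,0,0]]]'
python3 -m jog '[[[0,0.009,-0.0022],[0,0,0]],[[0,0.0185,-0.0035],[0,0,0]],[[0,0.028,-0.0035],[0,0,0]],[[0,0.028,-0.0035],[0,0,0]],[[0,0.028,-0.0035],[0,0,0]]]'
python3 - <<'E'
from h import *
from station import optics
o,d=snap('w2')
s=optics.get_image("scene");t=optics.get_image("top")
S=pickle.load(open("scene.pkl","rb"))
a=cv2.resize(d["image"],(400,300));b=cv2.resize(s["image"][225:345,110:270],(400,300),interpolation=cv2.INTER_CUBIC)
c=cv2.resize(t["image"][180:300,310:470],(400,300),interpolation=cv2.INTER_CUBIC);e=cv2.resize(t["image"][105:210,90:230],(400,300),interpolation=cv2.INTER_CUBIC)
cv2.imwrite("pics/m2.png",np.vstack([np.hstack([a,b]),np.hstack([c,e])]))
E
```

```text
t: 4.05
tool_pos: [0.4287, -0.4127, 0.1197]
tool_rot: [0.64, 3.075, -0.002]
contact_force: [0.6, -3.5, 1.3]
opening: 0.0129
grip_force: 26.1
t: 4.55
tool_pos: [0.4452, -0.376, 0.1447]
tool_rot: [0.64, 3.074, -0.002]
contact_force: [1.7, -3.3, 4.9]
opening: 0.0126
grip_force: 26.3
t: 5.05
tool_pos: [0.4575, -0.3499, 0.1489]
tool_rot: [0.638, 3.072, -0.0]
contact_force: [2.5, 0.4, 8.2]
opening: 0.013
grip_force: 26.5
```

View pics/m2.png

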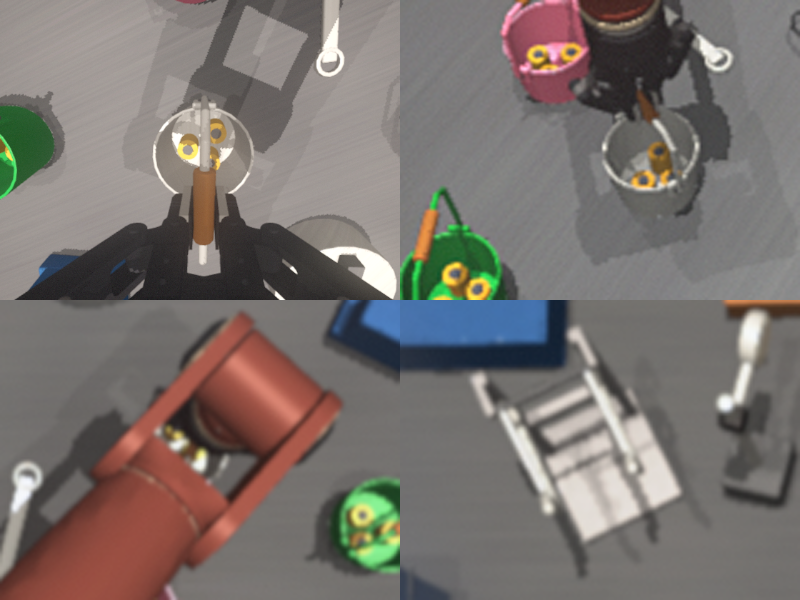

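The bail is upright: the wrist view shows the bar centred over the pail, and the pail hasn't moved. Next I'll locate the bystanders so I can plan the route.

```bash
python3 - <<'E'
from h import *
T=pickle.load(open("top.pkl","rb"))
def inv(u,v,z):
    f=lambda p: proj(T,[p[0],p[1],z])[0]-np.array([u,v])*.7
    return np.round(least_squares(f,[.4,0]).x,3)
for n,u,v,z in [("stand block top",310,232,.05),("post top",293,207,.25),("dial end",306,160,.205),("tall rim",403,287,.118),("tall bail",395,325,.1),("bottle top",295,370,.19),("bottle foot",305,378,.02),("chuck",500,216,.095),("gbox",401,216,.034)]: print(n,inv(u,v,z))
h=[.6873,.2675,.450]
for n,p in [("saddle",[-.055,0,.198]),("pre",[-.175,0,.26]),("pre60",[-.115,0,.26])]: print(n,place(h,p))
E
python3 -m jog '[[[0,0,0],[0,0,0]],[[0,0,-0.001],[0,0,0]],[[0,0,-0.003],[0,0,0]],[[0,0,-0.006],[0,0,0]],[[0,0,-0.01],[0,0,0]]]' - 60
python3 -m jog '[[[0,0,-0.006],[0,0,0]],[[0,0,-0.015],[0,0,0]],[[0,0,-0.025],[0,0,0]],[[0,0,-0.035],[0,0,0]],[[0,0,-0.045],[0,0,0]]]'
```

```text
stand block top [0.681 0.106]
post top [0.673 0.109]
dial end [0.774 0.093]
tall rim [ 0.553 -0.078]
tall bail [ 0.484 -0.061]
bottle top [0.395 0.113]
bottle foot [0.393 0.119]
chuck [ 0.693 -0.268]
gbox [ 0.715 -0.076]
saddle [[0.63777541 0.2435769  0.198     ]]
pre [[0.52972176 0.19138103 0.26      ]]
pre60 [[0.58374858 0.21747896 0.26      ]]
t: 5.7
tool_pos: [0.4535, -0.3481, 0.1535]
tool_rot: [-0.639, -3.069, -0.007]
contact_force: [-0.2, 0.7, -6.0]
opening: 0.0118
grip_force: 58.4
t: 6.2
tool_pos: [0.4556, -0.3507, 0.2032]
tool_rot: [0.641, 3.075, -0.001]
contact_force: [0.2, -0.2, -4.8]
opening: 0.0119
grip_force: 58.4
```

```bash
python3 -m jog '[[[0,0,-0.01],[0,0,0.05]],[[0,0,-0.02],[0,0,0.12]],[[0,0,-0.03],[0,0,0.2]],[[0,0,-0.04],[0,0,0.28]],[[0,0,-0.05],[0,0,0.36]]]'
python3 -m jog '[[[0,0,-0.01],[0,0,0.08]],[[0,0,-0.02],[0,0,0.16]],[[0,0,-0.03],[0,0,0.24]],[[0,0,-0.038],[0,0,0.31]],[[0,0,-0.042],[0,0,0.348]]]'
python3 -m jog '[[[0.0025,0.0017,0],[0,0,0]],[[0.0075,0.005,0],[0,0,0]],[[0.015,0.01,0],[0,0,0]],[[0.025,0.0166,0],[0,0,0]],[[0.0375,0.0249,0],[0,0,0]]]'
python3 -m jog '[[[0.015,0.01,0],[0,0,0]],[[0.0317,0.021,0],[0,0,0]],[[0.0483,0.0321,0],[0,0,0]],[[0.065,0.0431,0],[0,0,0]],[[0.0816,0.0542,0],[0,0,0]]]'
```

```text
t: 6.7
tool_pos: [0.4556, -0.3505, 0.2531]
tool_rot: [1.186, 2.909, -0.0]
contact_force: [-0.2, 0.1, -4.5]
opening: 0.0116
grip_force: 58.4
t: 7.2
tool_pos: [0.4558, -0.3508, 0.2959]
tool_rot: [1.669, 2.659, -0.001]
contact_force: [0.1, 0.1, -5.9]
opening: 0.012
grip_force: 58.4
t: 7.7
tool_pos: [0.4615, -0.3047, 0.2934]
tool_rot: [-1.667, -2.662, -0.0]
contact_force: [-0.5, 0.5, -6.1]
opening: 0.0119
grip_force: 58.4
t: 8.2
tool_pos: [0.4747, -0.2066, 0.2939]
tool_rot: [1.666, 2.663, 0.001]
contact_force: [0.1, 0.2, -5.8]
opening: 0.0118
grip_force: 58.4
```

```bash
python3 -m jog '[[[0.0167,0.0111,0],[0,0,0]],[[0.0333,0.0221,0],[0,0,0]],[[0.05,0.0332,0],[0,0,0]],[[0.0667,0.0442,0],[0,0,0]],[[0.0833,0.0553,0],[0,0,0]]]'
python3 -m jog '[[[0.0167,0.0111,0],[0,0,0]],[[0.0333,0.0221,0],[0,0,0]],[[0.05,0.0332,0],[0,0,0]],[[0.0667,0.0442,0],[0,0,0]],[[0.0833,0.0553,0],[0,0,0]]]'
python3 -m jog '[[[0.0167,0.0111,0],[0,0,0]],[[0.0333,0.0221,0],[0,0,0]],[[0.05,0.0332,0],[0,0,0]],[[0.0667,0.0442,0],[0,0,0]],[[0.0833,0.0553,0],[0,0,0]]]'
python3 -m jog '[[[0.0167,0.0111,0],[0,0,0]],[[0.0333,0.0221,0],[0,0,0]],[[0.0483,0.0321,0],[0,0,0]],[[0.0608,0.0404,0],[0,0,0]],[[0.0708,0.047,0],[0,0,0]]]'
python3 -m jog '[[[0.0075,0.005,0],[0,0,0]],[[0.0125,0.0083,0],[0,0,0]],[[0.015,0.01,0],[0,0,0]],[[0.015,0.01,0],[0,0,0]],[[0.015,0.01,0],[0,0,0]]]'
python3 -c "
from h import *
o,d=snap('w3');print(o['tool_pos'],o['tool_rot'])
from station import optics
for n in ['scene','top']: pickle.dump(optics.get_image(n),open(n+'3.pkl','wb'))
"
```

```text
t: 8.7
tool_pos: [0.4878, -0.1075, 0.2939]
tool_rot: [1.666, 2.664, 0.001]
contact_force: [0.3, 0.4, -6.4]
opening: 0.012
grip_force: 58.4
t: 9.2
tool_pos: [0.5008, -0.0085, 0.2939]
tool_rot: [-1.666, -2.664, -0.0]
contact_force: [-0.9, -0.5, -5.3]
opening: 0.0116
grip_force: 58.4
t: 9.7
tool_pos: [0.514, 0.0905, 0.2939]
tool_rot: [-1.666, -2.664, -0.001]
contact_force: [0.1, -1.3, -5.5]
opening: 0.0118
grip_force: 58.4
t: 10.2
tool_pos: [0.5256, 0.1743, 0.2938]
tool_rot: [-1.665, -2.664, -0.0]
contact_force: [0.8, 0.6, -5.1]
opening: 0.0115
grip_force: 58.4
t: 10.7
tool_pos: [0.5286, 0.1901, 0.2937]
tool_rot: [1.668, 2.662, -0.001]
contact_force: [-0.3, -0.4, -5.9]
opening: 0.0118
grip_force: 58.4
[0.52858825 0.19008099 0.29373661] [ 1.66784797e+00  2.66215752e+00 -8.41705647e-04]
```

View pics/w3.png

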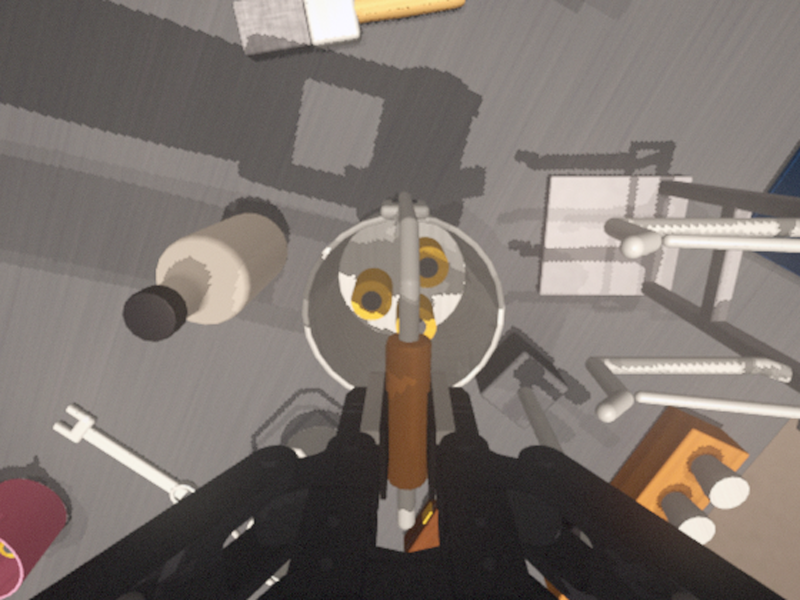

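The wrist view shows the prong tip ends at (638,243) and (612,407), the prong corners at (617,228) and (600,368), and the gate ends at (670,242) and (641,400). The pail hangs level with the bars parallel. I'll fit the hanger pose to these.

Run:
```python
from h import *
o,d=pickle.load(open("w3.pkl","rb")); k=.7
M=[[-.08,.04,.24],[-.08,-.04,.24],[-.067,.04,.19],[-.067,-.04,.19],[-.057,.04,.226],[-.057,-.04,.226]]
O=k*np.array([[638,243],[612,407],[617,228],[600,368],[670,242],[641,400]])
f=lambda p:(wproj(d,o,place(p,M))-O).ravel()
r=least_squares(f,[.687,.267,.45]);h=r.x;print(h,np.round(r.fun.reshape(-1,2),1))
a=R.from_rotvec(o["tool_rot"]).as_matrix();print("tool y yaw",np.arctan2(a[1,1],a[0,1]),"tilt",a[:,2])
rol=o["tool_pos"]+[0,0,.0143]
print("roller px pred (800)",wproj(d,o,rol)/k, "bar ends", wproj(d,o,np.array([rol+a[:,0]*s for s in(-.042,-.025,.025,.042)]))/k)
Hi=lambda w:R.from_euler('z',-h[2]).apply(w-[h[0],h[1],0])
print("roller in hanger",Hi(rol), "saddle",place(h,[-.055,0,.198]))
```

```text
[0.68833203 0.26662296 0.44560967] [[-1.   2.4]
 [-1.6  3.2]
 [ 0.2 -0.8]
 [-2.2 -2.1]
 [ 2.2 -1.2]
 [ 2.  -2.2]]
tool y yaw 0.4514383785802142 tilt [-1.76038018e-04 -5.22060210e-04 -9.99999848e-01]
roller px pred (800) [[406.11520613 416.68530714]] bar ends [[406.34729005 523.73357857]
 [406.25817561 482.62970837]
 [405.95587115 343.19234903]
 [405.83668345 288.21725188]]
roller in hanger [-1.77134702e-01 -2.16634091e-04  3.08036614e-01] saddle [[0.63870289 0.24291751 0.198     ]]
```

```bash
python3 -m jog '[[[0,0,0.006],[0,0,0]],[[0,0,0.016],[0,0,0]],[[0,0,0.028],[0,0,0]],[[0,0,0.04],[0,0,0]],[[0,0,0.048],[0,0,0]]]'
python3 -m jog '[[[0,0.002,0],[0,0,0]],[[0,0.007,0],[0,0,0]],[[0,0.015,0],[0,0,0]],[[0,0.026,0],[0,0,0]],[[0,0.04,0],[0,0,0]]]'
python3 -m jog '[[[0,0.014,0],[0,0,0]],[[0,0.028,0],[0,0,0]],[[0,0.042,0],[0,0,0]],[[0,0.053,0],[0,0,0]],[[0,0.061,0],[0,0,0]]]'
python3 -m jog '[[[0,0.008,0],[0,0,0]],[[0,0.014,0],[0,0,0]],[[0,0.017,0],[0,0,0]],[[0,0.018,0],[0,0,0]],[[0,0.018,0],[0,0,0]]]'
python3 - <<'E'
from h import *
from station import optics
o,d=snap('w4')
s=optics.get_image("scene");t=optics.get_image("top")
a=cv2.resize(d["image"],(400,300));b=cv2.resize(s["image"][95:200,310:450],(400,300),interpolation=cv2.INTER_CUBIC)
c=cv2.resize(d["image"][180:360,200:440],(400,300));e=cv2.resize(t["image"][105:210,90:230],(400,300),interpolation=cv2.INTER_CUBIC)
cv2.imwrite("pics/m4.png",np.vstack([np.hstack([a,b]),np.hstack([c,e])]))
h=[.68833,.26662,.4456];rol=o["tool_pos"]+[0,0,.0143];print(R.from_euler('z',-h[2]).apply(rol-[h[0],h[1],0]))
E
```

```text
t: 11.35
tool_pos: [0.5277, 0.1904, 0.2433]
tool_rot: [-1.666, -2.661, 0.003]
contact_force: [-0.2, -0.4, -6.3]
opening: 0.012
grip_force: 58.5
t: 11.85
tool_pos: [0.5658, 0.2085, 0.2466]
tool_rot: [1.667, 2.662, 0.002]
contact_force: [-0.4, 0.1, -5.3]
opening: 0.0123
grip_force: 58.6
t: 12.35
tool_pos: [0.6206, 0.2352, 0.2458]
tool_rot: [1.667, 2.663, 0.0]
contact_force: [0.2, -0.1, -5.6]
opening: 0.0119
grip_force: 58.6
t: 12.85
tool_pos: [0.6356, 0.2425, 0.2458]
tool_rot: [1.667, 2.663, 0.0]
contact_force: [-0.6, 0.3, -5.3]
opening: 0.0116
grip_force: 58.6
[-0.05795996  0.00099198  0.2601486 ]
```

View pics/m4.png

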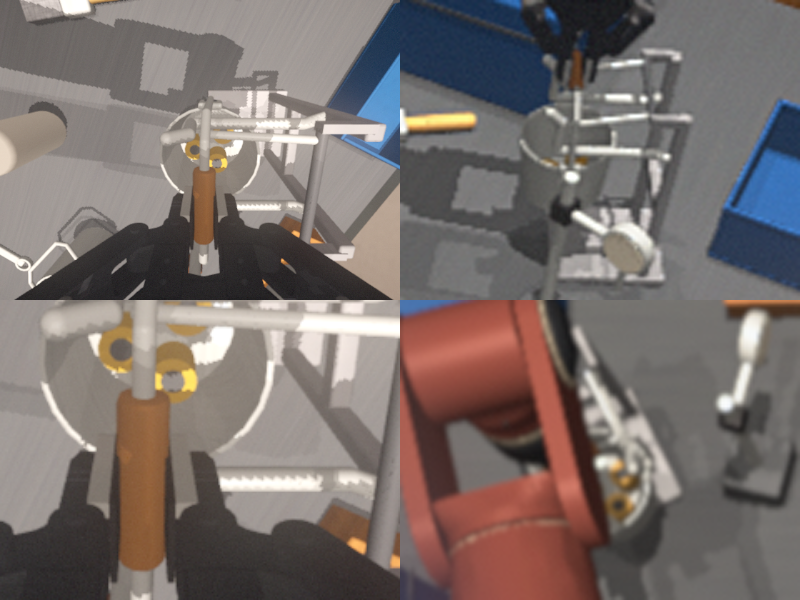

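The bail has passed over both tips, with the prongs between it and the rim, and the roller is at hanger x = -58. Next I'll press down and watch the force.

```bash
python3 -m jog '[[[0,0.001,0.005],[0,0,0]],[[0,0.001,0.011],[0,0,0]],[[0,0.001,0.017],[0,0,0]],[[0,0.001,0.023],[0,0,0]],[[0,0.001,0.028],[0,0,0]]]' - 80
python3 -m jog '[[[0,0,0.003],[0,0,0]],[[0,0,0.006],[0,0,0]],[[0,0,0.009],[0,0,0]]]'
python3 -m jog '[[[0,0,0.003],[0,0,0]],[[0,0,0.006],[0,0,0]]]'
python3 -m jog '[[[0,0,0.003],[0,0,0]],[[0,0,0.006],[0,0,0]]]'
```

```text
t: 13.5
tool_pos: [0.6367, 0.2426, 0.2177]
tool_rot: [1.667, 2.662, -0.001]
contact_force: [-0.8, -1.4, 0.5]
opening: 0.0109
grip_force: 78.8
t: 13.8
tool_pos: [0.6381, 0.2429, 0.2108]
tool_rot: [1.666, 2.659, 0.005]
contact_force: [2.4, -2.4, 2.4]
opening: 0.0115
grip_force: 79.1
t: 14.0
tool_pos: [0.6376, 0.2427, 0.2041]
tool_rot: [1.666, 2.66, 0.003]
contact_force: [2.3, -3.5, 3.0]
opening: 0.0114
grip_force: 79.2
t: 14.2
tool_pos: [0.6352, 0.2427, 0.196]
tool_rot: [-1.666, -2.66, 0.004]
contact_force: [-4.2, -3.6, 0.2]
opening: 0.0112
grip_force: 78.8
```

```bash
python3 -m jog '[[[0,0,0.003],[0,0,0]],[[0,0,0.005],[0,0,0]],[[0,0,0.005],[0,0,0]]]'
python3 -m jog '[[[0,0,0.003],[0,0,0]],[[0,0,0.006],[0,0,0]],[[0,0,0.006],[0,0,0]]]'
```

```text
t: 14.5
tool_pos: [0.6351, 0.2432, 0.1889]
tool_rot: [-1.665, -2.66, 0.004]
contact_force: [-0.5, 0.5, -5.5]
opening: 0.0111
grip_force: 78.4
t: 14.8
tool_pos: [0.6368, 0.2426, 0.1859]
tool_rot: [1.667, 2.662, -0.001]
contact_force: [0.6, -1.6, -3.0]
opening: 0.0111
grip_force: 78.7
```

```bash
python3 -m jog '[[[0,0,0.001],[0,0,0]],[[0,0,0.002],[0,0,0]],[[0,0,0.002],[0,0,0]],[[0,0,0.002],[0,0,0]]]'
python3 - <<'E'
from h import *
from station import optics
o,d=snap('w5')
s=optics.get_image("scene")
a=cv2.resize(d["image"][60:270,150:430],(400,300));b=cv2.resize(s["image"][95:200,310:450],(400,300),interpolation=cv2.INTER_CUBIC)
cv2.imwrite("pics/m5.png",np.hstack([a,b]))
h=[.68833,.26662,.4456];rol=o["tool_pos"]+[0,0,.0143];print(R.from_euler('z',-h[2]).apply(rol-[h[0],h[1],0]),o["contact_force"])
E
```

```text
t: 15.2
tool_pos: [0.6373, 0.2428, 0.185]
tool_rot: [1.666, 2.661, 0.002]
contact_force: [1.7, -3.2, 1.1]
opening: 0.0113
grip_force: 79.2
[-0.05630289  0.00047215  0.19933664] [ 1.73537287 -3.16917955  1.05449792]
```

View pics/m5.png

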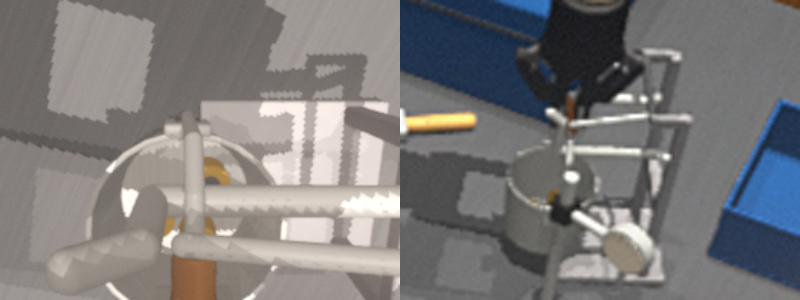

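The wire lies on the prongs beneath the shut gate arm. Next I'll pull gently up against the gate.

```bash
python3 -m jog '[[[0,0.001,-0.004],[0,0,0]],[[0,0.002,-0.008],[0,0,0]],[[0,0.002,-0.012],[0,0,0]],[[0,0.002,-0.016],[0,0,0]],[[0,0.002,-0.019],[0,0,0]]]'
python3 -m jog '[[[0,0,-0.001],[0,0,0]],[[0,0,-0.002],[0,0,0]],[[0,0,-0.002],[0,0,0]]]'
```

```text
t: 15.8
tool_pos: [0.638, 0.2442, 0.2027]
tool_rot: [-1.666, -2.662, 0.0]
contact_force: [0.4, -0.4, -5.1]
opening: 0.011
grip_force: 78.3
t: 16.1
tool_pos: [0.6382, 0.2439, 0.2048]
tool_rot: [-1.667, -2.663, 0.0]
contact_force: [-0.5, -0.8, -6.1]
opening: 0.011
grip_force: 78.3
```

```bash
python3 -m jog '[[[0,0,-0.001],[0,0,0]],[[0,0,-0.002],[0,0,0]],[[0,0,-0.002],[0,0,0]]]'
```

```text
t: 16.4
tool_pos: [0.6383, 0.2439, 0.2069]
tool_rot: [1.667, 2.663, 0.0]
contact_force: [0.7, 0.4, -6.3]
opening: 0.0113
grip_force: 78.3
```

```bash
python3 -m jog '[[[0,0,-0.001],[0,0,0]],[[0,0,-0.001],[0,0,0]],[[0,0,-0.001],[0,0,0]]]'; python3 -m jog '[[[0,0,-0.001],[0,0,0]],[[0,0,-0.001],[0,0,0]],[[0,0,-0.001],[0,0,0]]]'
```

```text
t: 16.7
tool_pos: [0.6381, 0.2438, 0.2071]
tool_rot: [-1.667, -2.662, 0.001]
contact_force: [0.3, 0.6, -9.4]
opening: 0.0113
grip_force: 78.0
t: 17.0
tool_pos: [0.638, 0.2437, 0.2075]
tool_rot: [-1.667, -2.662, 0.002]
contact_force: [3.0, 0.2, -14.4]
opening: 0.0114
grip_force: 77.8
```

```bash
python3 -m jog '[[[0,0,0],[0,0,0]],[[0,0,0],[0,0,0]],[[0,0,0.005],[0,0,0]],[[0,-0.001,0.01],[0,0,0]],[[0,-0.001,0.014],[0,0,0]]]'
python3 -m jog '[[[0,0,0.004],[0,0,0]],[[0,0,0.008],[0,0,0]],[[0,0,0.01],[0,0,0]],[[0,0,0.01],[0,0,0]],[[0,0,0.01],[0,0,0]]]'
```

```text
t: 17.5
tool_pos: [0.6379, 0.2435, 0.1964]
tool_rot: [1.666, 2.661, 0.002]
contact_force: [0.3, -0.7, -5.7]
opening: 0.0108
grip_force: 79.2
t: 18.0
tool_pos: [0.638, 0.2429, 0.1856]
tool_rot: [1.667, 2.661, 0.0]
contact_force: [1.4, -2.7, -3.4]
opening: 0.0113
grip_force: 79.6
```

```bash
python3 -m jog '[[[0,0,0.001],[0,0,0]],[[0,0,0.0015],[0,0,0]],[[0,0,0.0015],[0,0,0]],[[0,0,0.0015],[0,0,0]]]' - 20
python3 -m jog '[[[0,0,0],[0,0,0]],[[0,0,0],[0,0,0]],[[0,0,0],[0,0,0]],[[0,0,0],[0,0,0]],[[0,0,0],[0,0,0]]]' 0.4
python3 -m jog '[[[0,0,0],[0,0,0]],[[0,0,-0.005],[0,0,0]],[[0,0,-0.015],[0,0,0]],[[0,0,-0.03],[0,0,0]],[[0,0,-0.05],[0,0,0]]]'
python3 -m jog '[[[0,0,-0.03],[0,0,0]],[[0,0,-0.06],[0,0,0]],[[0,0,-0.09],[0,0,0]],[[0,0,-0.12],[0,0,0]],[[0,0,-0.13],[0,0,0]]]'
python3 -m jog '[[[0,-0.03,0],[0,0,0]],[[0,-0.06,0],[0,0,0]],[[0,-0.09,0],[0,0,0]],[[0,-0.12,0],[0,0,0]],[[0,-0.12,0],[0,0,0]]]'
python3 - <<'E'
from h import *
from station import optics
o,d=snap('w6')
s=optics.get_image("scene");t=optics.get_image("top")
a=cv2.resize(d["image"],(400,300));b=cv2.resize(s["image"][95:200,310:450],(400,300),interpolation=cv2.INTER_CUBIC)
c=cv2.resize(s["image"],(400,300));e=cv2.resize(t["image"],(400,300))
cv2.imwrite("pics/m6.png",np.vstack([np.hstack([a,b]),np.hstack([c,e])]))
E
```

```text
t: 18.4
tool_pos: [0.6381, 0.2432, 0.1849]
tool_rot: [1.666, 2.661, 0.002]
contact_force: [-0.4, -4.6, 3.7]
opening: 0.0111
grip_force: 80.5
t: 18.9
tool_pos: [0.6372, 0.2437, 0.183]
tool_rot: [-1.666, -2.662, 0.0]
contact_force: [0.1, 0.5, 0.3]
opening: 0.0342
grip_force: 0.0
t: 19.4
tool_pos: [0.6372, 0.2434, 0.2344]
tool_rot: [-1.667, -2.662, 0.0]
contact_force: [0.3, 0.0, 0.6]
opening: 0.0342
grip_force: 0.0
t: 19.9
tool_pos: [0.6385, 0.2437, 0.3701]
tool_rot: [1.664, 2.658, 0.01]
contact_force: [0.1, -0.9, 0.0]
opening: 0.0342
grip_force: 0.0
t: 20.4
tool_pos: [0.5273, 0.1902, 0.3637]
tool_rot: [1.668, 2.662, 0.0]
contact_force: [0.6, -0.3, 0.3]
opening: 0.034
grip_force: 0.0
```

View pics/m6.png

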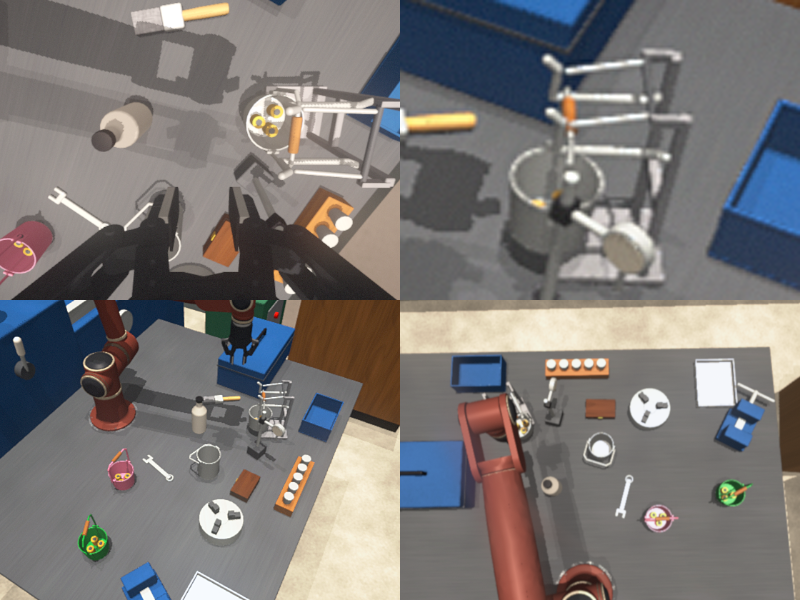

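The pail hangs on both prongs under the shut gate, the fingers are clear, and the bystanders haven't moved. I'll let it settle, then hand in.

```bash
for i in 1 2 3 4 5 6; do python3 -m jog '[[[0,0,0],[0,0,0]],[[0,0,0],[0,0,0]],[[0,0,0],[0,0,0]],[[0,0,0],[0,0,0]],[[0,0,0],[0,0,0]]]' | head -1; done
python3 - <<'E'
from station import optics,job
import numpy as np
f=lambda:optics.get_image("scene")["image"][95:200,310:450].astype(int)
a=f()
for _ in range(3): b=f()
print(np.abs(a-b).mean(),(np.abs(a-b).max(2)>25).sum()); print(job.finish_job())
E
```

```text
t: 21.05
t: 21.55
t: 22.05
t: 22.55
t: 23.05
t: 23.55
1.621451247165533 0
the job is handed in; nothing more can be done
None
```

The squat pail hangs still by its bail on both prongs under the shut gate, which held a gentle pull of about 9 N. The arm is clear, nothing else appears to have moved, and the job was handed in at about 24 s.

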